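# Light, hold, shoot: record a bangle's weight

### The arm

A 7-joint arm with a two-finger parallel gripper is mounted at the origin on the work surface. World frame = base frame: x ahead of the robot, y to its left, z up, the work surface at z = 0. Lengths are in mm, angles in rad, forces in N, time in s.
With the tool pointing down it reaches from about 425 to 875 mm from the base axis. Payload 8.4 kg.
Tool frame: the origin (TCP) lies between the finger pads; the fingertips stand 17 mm ahead of it and the grasp point (between the pads) lies 2 mm behind it; x points along the fingers, y is the direction in which the jaws open and shut, and the axes are right-handed (so a half turn about x gives the same grasp; the last joint's range is limited). The gripper opens to 85 mm and grips with 20 to 120 N. Pads are 22 mm wide; open, the fingers measure 114 mm over their backs; the gripper's body (76 mm by 85 mm) begins 54 mm behind the grasp point. The pads swing forward as they close: fully open they stand 13 mm farther back than shut.
Start: joints at [-1.365, 0.333, 0.04, 1.465, -0.013, 1.343, -0.059], TCP at [195.068, 620.011, 248.308] pointing down, gripper open.
Joint ranges: [-2.58, 2.58], [-0.38, 2.09], [-1.3, 1.39], [0.25, 2.4], [-1.5, 4.64], [0.08, 2.09], [-2.65, 2.65]. Speed limits (rad/s): [2.22, 2.22, 2.79, 2.79, 3.14, 3.14, 3.14].

### API

Orientations are given as a unit quaternion [x, y, z, w].
In Python, from station import readout, vision, job gives the robot as it stands.
- The arm moves only by the tool arm_command, never from a script. Its argument "commands" is a list of rows, each a list of 6 numbers: the shift along the world's x, y, z in m, then the turn, a rotation vector about the world's x, y, z in rad. A call has exactly 5 rows; each row is the pose to reach, as a shift and turn from the pose commanded when the call began; what a row does not reach only later rows make up. A row lasts 1/8 s, in which the tool goes at most 62.5 mm and 10.7 degrees, less where a joint would pass 70% of its speed; a pose out of reach is approached as far as the arm can. A call with a gripper value outside its range is refused whole. "jaw" is the closure, from -1 (fully open) to 1 (shut), so that 0 is half open, set as the call begins (left out, the last holds). The fingers move at their own pace and stop on an object; "force" is the grip in N (left out, the last holds). Time passes only in rows, so rows that repeat a pose let the fingers close, or fill a call up. It gives the time, the measured TCP pose, the force and the opening at its end, in the units of the state.
- readout.sense(): the state, without advancing time (a new reading comes with each control period).
- vision.grab_frame(name): name is "scene" or "top" or "wrist"; returns a dict with "pixels" (400x640x3 uint8, red, green, blue), "range_z" (400x640 float32, mm along the optical axis (not along the pixel's ray), 0 where there is no reading), "camera_matrix" (3x3 intrinsics, pixels), "k1" (the pictures are not rectified: a ray, as slopes to the right and down, at radius r is drawn at 1 + k1 r^2 times it, then the intrinsics apply), "pose" (4x4, takes a point from camera to world coordinates); the wrist camera has in their place "tool_from_camera" (4x4, takes a point from camera to tool coordinates, whose origin is the TCP and whose axes are the tool frame's). Camera axes: x right, y down, z forward; pixel columns grow to the right and rows downward; lengths in mm; the calibration is good to about 2 mm. A picture is of the moment at which its call begins: read the wrist's pose just before it.
- job.finish_job(): hands the job in, once; it reports no verdict.
The state is a dict: "time": time; "joints": joint angles; "joint_velocities": joint speeds; "joint_torque": joint torques, N m; "position": TCP position; "eef_rot": TCP orientation; "ft_force": force on the tool from outside, world axes, zero at the start; "ft_torque": the same for the moment, N m; "gripper_width": finger opening in mm.
Only numpy, scipy, OpenCV 4.12 (cv2) and the standard library are available. Lean on these libraries where they do the work, as an engineer would, in place of code of your own. Each camera call takes 0.05 s, during which the arm holds its last target. There are 200 camera calls.

### The job

Take the record picture of the gold bangle lying on the scale: press the light pad's round key to switch the light on, then the scale's oblong key to hold the reading, then the long bar key of the camera release, each pressed gently down until it stays down. Leave the scale's square key alone, and do not lift or shift the bangle or any of the other jewellery and tools.

Things in the scene. Friction and masses are not known exactly. Their poses are not given: they have to be found in the camera images.
- lightpad: light pad: flat slab with aluminium frame and white face, fixed to the desk, 150 (x) x 180 (y) x 28 mm high; origin at the centre of its underside, x away from the robot, y to the left, at yaw 0. A round key stands at its near left corner, at x -50, y +55 mm
- scale: jeweller's scale: white housing fixed to the desk, 200 (x) x 160 (y) x 40 mm high, with a round steel pan (100 mm across, top 52 mm high, centre at x +40 mm), a dark display strip, and two keys side by side along its near edge; origin at the centre of its underside, axes as the light pad's
- release: camera release: black desk box with one long bar key across its top, fixed to the desk, 120 (x) x 86 (y) x 34 mm high; origin at the centre of its underside, axes as the light pad's
- light_key (a joint): travel of the light pad's round key, m: 0 up, 0.007 fully down. It stands 14 mm proud of the light pad and slides straight down 7 mm in its guide; it is a latching key: it needs about 3.5 to 4.5 N, does not spring back, and stays where it was pushed to. Its guide sits on a springy cushion (2.5 N per mm, up to 6 mm) that gives about 1.5 mm while the key is pushed and comes back up when it is released; more than 12 mm of push in all meets a hard stop
- light_key_top (a point): centre of the top face of the round key (30 mm across); moves with the key; 42 mm above the desk when up
- hold_key (a joint): travel of the scale's oblong key, m: 0 up, 0.007 fully down. It stands 14 mm proud of the scale and slides straight down 7 mm in its guide; it is a latching key: it needs about 3.5 to 4.5 N, does not spring back, and stays where it was pushed to. Its guide sits on a springy cushion (2.5 N per mm, up to 6 mm) that gives about 1.5 mm while the key is pushed and comes back up when it is released; more than 12 mm of push in all meets a hard stop
- hold_key_top (a point): centre of the top face of the oblong key, 18 (x) x 42 (y) mm, the right-hand one seen from the robot, at x -75, y -38 mm on the scale; moves with the key; 54 mm above the desk when up
- zero_key (a joint): travel of the scale's square key, m: 0 up, 0.007 fully down; must stay up
- zero_key_top (a point): centre of the top face of the square key, 18 x 18 mm, the left-hand one, 76 mm from the oblong key
- shot_key (a joint): travel of the camera release's bar key, m: 0 up, 0.007 fully down. It stands 14 mm proud of the box and slides straight down 7 mm in its guide; it is a latching key: it needs about 3.5 to 4.5 N, does not spring back, and stays where it was pushed to. Its guide sits on a springy cushion (2.5 N per mm, up to 6 mm) that gives about 1.5 mm while the key is pushed and comes back up when it is released; more than 12 mm of push in all meets a hard stop
- shot_key_top (a point): centre of the top face of the bar key, 18 (x) x 62 (y) mm, at x -25 mm on the box; moves with the key; 48 mm above the desk when up
- bangle: narrow gold bangle, ring 66 mm across and 10 mm high, loose on the scale's pan; origin at the centre of its underside
- cuff: wide gold cuff, ring 64 mm across and 26 mm high, loose on the light pad; origin at the centre of its underside
- loupe: steel loupe, 28 mm across, 24 mm high, with a 34 mm handle, loose beside the camera release on its left; origin under the lens
- tweezers: steel tweezers, 135 mm long, 8 mm high, lying loose beside the camera release on its right; origin under the middle
- watch: gold watch laid flat, case 38 mm across, band along its y, 137 mm long, 10 mm high, loose on a thin black and white board (6 mm) in front of the robot; origin under the case
- ringbox: closed blue ring box, 50 x 50 x 40 mm high, loose in front of the robot; origin at the centre of its underside
- caliper: steel caliper lying flat, 150 mm long, 10 mm high, loose in front of the robot; origin under the middle of its beam
Mind the look-alikes: they are no part of the job. What is shaped like the bangle but blue is not meant.

How it is judged (in metres and radians):
On the way, in this order (a step that is already met when the one before it is completed fails the run):
1. the light pad's round key is pressed down (value of joint light_key above 0.004 m), for 0.2 s.
2. then the scale's oblong key is pressed down (value of joint hold_key above 0.004 m), for 0.2 s.
3. then the camera release's bar key is pressed down (value of joint shot_key above 0.004 m), for 0.2 s.
At the end, for the whole second after the job is handed in: The round, oblong and bar keys are all more than 4 of their 7 mm down and the square key less than 2 mm; the bangle and every other loose piece lie within 15 mm of where they started, the bangle at rest (value of joint each of light_key, hold_key, shot_key above 0.004 m and value of joint zero_key below 0.002 m and distance of each of bangle, cuff, loupe, tweezers, watch, ringbox, caliper from where it was at the start of the episode below 0.015 m and linear speed of bangle below 0.02 m/s); the robot touches nothing.
It fails at once if the oblong key is pressed before the light is on (value of joint hold_key above 0.003 m and value of joint light_key below 0.003 m).
It fails at once if the bar key is pressed before the reading is held (value of joint shot_key above 0.003 m and value of joint hold_key below 0.003 m).
It fails at once if the scale's square key is pressed (2 mm or more) (value of joint zero_key above 0.002 m).
It fails at once if the light pad, the scale or the camera release is pressed hard (over 25 N) (contact force between anything else and lightpad above 25 N or contact force between anything else and scale above 25 N or contact force between anything else and release above 25 N).
It fails at once if a loose piece is lifted or shifted by more than 15 mm (distance of any of bangle, cuff, loupe, tweezers, watch, ringbox, caliper from where it was at the start of the episode above 0.015 m).
It also fails if it takes over 48 s, if anything falls off the work surface, if the arm or the gripper's body presses on something with over 40 N, if the wrist force passes 120 N, or if a joint passes its speed limit or range.

## Working session

There is one attempt and no reset: what is moved stays moved. The work goes in short steps, Python scripts to look and compute and a tool call to move; the robot and the scene stay as the last step left them, time stands still between calls to the robot, and variables do not carry over. Pictures are saved under pics/ and viewed, about 8 in all and at most 12, crops included, and the job is handed in when it is done.

Besides the shell and the picture viewer there is one more tool, called after "Request:" by a JSON object that holds its "api" and its "payload", one argument or row to a line. arm_command: Moves the arm, as the interface text tells. Its arguments: {"type":"object","properties":{"commands":{"type":"array","items":{"type":"array","items":{"type":"number"}}},"jaw":{"type":"number"},"force":{"type":"number"}},"required":["commands"]}

```bash
ls; mkdir -p pics
cat > h.py <<'E'
import numpy as np, cv2, pickle
from station import readout, vision, job
def grab(n):
    s=readout.sense(); f=vision.grab_frame(n); f['state']=s
    cv2.imwrite(f'pics/{n}_{s["time"]:.2f}.png', f['pixels'][:,:,::-1]); pickle.dump(f,open(f'{n}.pkl','wb')); return f
def pose(f):
    if 'pose' in f: return np.array(f['pose'])
    from scipy.spatial.transform import Rotation as R
    T=np.eye(4); T[:3,:3]=R.from_quat(f['state']['eef_rot']).as_matrix(); T[:3,3]=f['state']['position']
    return T@np.array(f['tool_from_camera'])
def ray(f,u,v):
    K=np.array(f['camera_matrix']); k=f['k1']
    d=np.array([(u-K[0,2])/K[0,0],(v-K[1,2])/K[1,1]]); x=d.copy()
    for _ in range(30): x=d/(1+k*(x@x))
    T=pose(f); return T[:3,3],T[:3,:3]@np.array([x[0],x[1],1.]),x
def onplane(f,u,v,z):
    o,d,_=ray(f,u,v); return o+d*(z-o[2])/d[2]
def depthpt(f,u,v):
    o,d,_=ray(f,u,v); return o+d*float(f['range_z'][int(v),int(u)])
E
python3 - <<'E'
from h import *
for n in('scene','top'):
    f=grab(n); print(n,pose(f).round(2).tolist(),f['k1'],np.array(f['camera_matrix']).tolist(),f['state']['time'])
print(f['state'])
E
ls pics
```

```text
pics
scene [[-0.49, 0.53, -0.69, 1173.73], [0.87, 0.28, -0.4, 457.72], [-0.02, -0.8, -0.6, 661.52], [0.0, 0.0, 0.0, 1.0]] 0.01738821685519822 [[412.9673553167976, 0.0, 324.6341652551978], [0.0, 412.9673553167976, 192.75526495085504], [0.0, 0.0, 1.0]] 0.0
top [[-0.02, -1.0, 0.05, 445.52], [-1.0, 0.02, 0.01, 35.55], [-0.01, -0.05, -1.0, 1423.72], [0.0, 0.0, 0.0, 1.0]] -0.04121973391142486 [[450.3602241010968, 0.0, 313.6370588380346], [0.0, 450.3602241010968, 204.71328728658557], [0.0, 0.0, 1.0]] 0.05
{'time': 0.05, 'joints': array([-1.36520523,  0.33390377,  0.03990668,  1.46622771, -0.01341203,
        1.34331433, -0.05850338]), 'joint_velocities': array([-6.58279048e-04, -1.36245813e-03, -4.92934889e-04, -8.50745606e-04,
       -3.34247377e-05, -4.37025221e-04,  1.19461872e-03]), 'joint_torque': array([ 4.34850517e-03, -6.60648394e+01,  1.37178417e+00, -4.06874263e+01,
        1.70163164e-02,  9.60611680e-03,  6.74104194e-05]), 'position': array([194.97680672, 619.63438719, 247.44763075]), 'eef_rot': array([ 0.10680311,  0.69895617, -0.10792104,  0.6988608 ]), 'ft_force': array([-0.77484092, -0.19716678, -0.03412406]), 'ft_torque': array([-0.00348658, -0.04775775, -0.0217867 ]), 'gripper_width': 85.41470572490385}
scene_0.00.png
top_0.05.png
```

View pics/top_0.05.png

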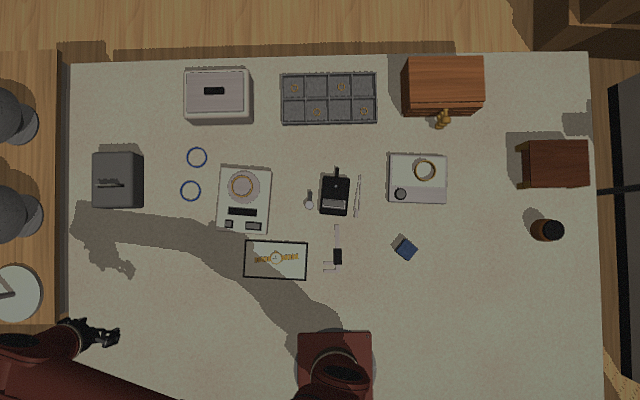

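View pics/scene_0.00.png

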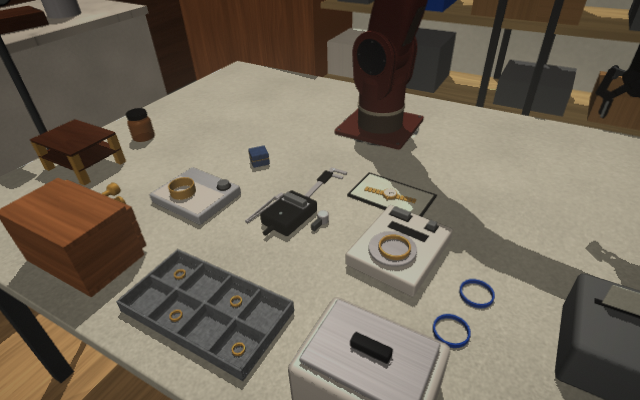

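Top view: light pad at (417,178) with its round key at (400,194). The scale is at (244,198), with the square key at (229,224) and the oblong key at (253,226). The release is at (335,193), with its bar at (334,203). I'll confirm the keys in an enlarged crop and measure them.

Run:
```python
from h import *
f=pickle.load(open('top.pkl','rb'))
im=f['pixels'][:,:,::-1]
c=[im[y:y+70,x:x+70] for x,y in((380,150),(210,165),(300,155))]
cv2.imwrite('pics/crop1.png',cv2.resize(np.hstack(c),None,fx=3.8,fy=3.8,interpolation=cv2.INTER_CUBIC))
for n,u,v,z in(('light',400,194,42),('hold',253,226,54),('zero',229,224,54),('shot',334,203,48)):
    print(n,onplane(f,u,v,z).round(1),depthpt(f,u,v).round(1))
```

```text
light [ 541.  -214.7   42. ] [ 540.8 -214.3   44.3]
hold [451.6 237.1  54. ] [451.6 236.2  60.1]
zero [459.1 310.5  54. ] [459.1 309.4  59.4]
shot [517.1 -11.1  48. ] [516.8 -10.9  53.8]
```

View pics/crop1.png

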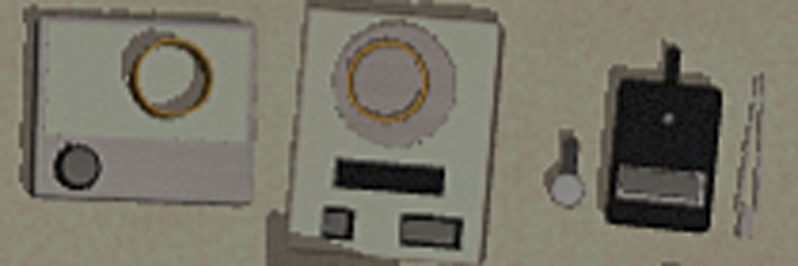

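The crop agrees with the descriptions. The round key is on the light pad's near left, the oblong key is the right-hand one of the scale's pair, and the square key is to its left and to be left alone. The bar is on the release. Plane and depth points agree within about 6 mm. I'll move over the round key with the jaws shut.

Request:
{"api": "arm_command", "payload": {
  "commands": [
    [0.036,-0.05,0,0,0,0],
    [0.072,-0.1,0,0,0,0],
    [0.108,-0.15,0,0,0,0],
    [0.144,-0.2,0,0,0,0],
    [0.18,-0.25,0,0,0,0]
  ],
  "jaw": 1,
  "force": 40
}}

```text
time: 0.72
position: [375.9, 368.1, 248.1]
eef_rot: [0.107, 0.699, -0.107, 0.699]
ft_force: [0.7, 1.0, 0.6]
gripper_width: 0.1
```

Request:
{"api": "arm_command", "payload": {
  "commands": [
    [0.025,-0.057,0,0,0,0],
    [0.05,-0.114,0,0,0,0],
    [0.075,-0.171,0,0,0,0],
    [0.1,-0.228,0,0,0,0],
    [0.125,-0.285,0,0,0,0]
  ]
}}

```text
time: 1.35
position: [500.4, 83.1, 248.3]
eef_rot: [0.107, 0.699, -0.107, 0.699]
ft_force: [1.4, 0.6, -0.1]
gripper_width: -0.1
```

Request:
{"api": "arm_command", "payload": {
  "commands": [
    [0.008,-0.06,0,0,0,0],
    [0.016,-0.12,0,0,0,0],
    [0.024,-0.18,0,0,0,0],
    [0.032,-0.24,0,0,0,0],
    [0.041,-0.3,0,0,0,0]
  ]
}}

```text
time: 1.98
position: [541.0, -216.6, 248.3]
eef_rot: [0.107, 0.699, -0.107, 0.699]
ft_force: [1.5, -0.6, 0.3]
gripper_width: -0.1
```

Request:
{"api": "arm_command", "payload": {
  "commands": [
    [0,0,-0.04,0,0,0],
    [0,0,-0.08,0,0,0],
    [0,0,-0.1,0,0,0],
    [0,0,-0.1,0,0,0],
    [0,0,-0.1,0,0,0]
  ]
}}

```text
time: 2.6
position: [541.9, -215.2, 149.8]
eef_rot: [0.107, 0.698, -0.107, 0.7]
ft_force: [0.2, -0.4, 0.1]
gripper_width: -0.2
```

Run:
```python
from h import *
f=grab('wrist'); s=f['state']; print(s['time'],s['position'],s['ft_force'],s['gripper_width'],s['joints'].round(2),np.array(f['tool_from_camera']).round(2).tolist())
cv2.imwrite('pics/w1.png',f['pixels'][:,:,::-1])
```

```text
2.6 [ 541.88531843 -215.21756601  149.75258991] [ 0.17517193 -0.39930409  0.07914263] -0.22117821270375765 [-0.31  0.33  0.74  1.79 -0.24  1.12  1.78] [[-0.0, -0.28, 0.96, -126.91], [1.0, 0.0, 0.0, 1.33], [-0.0, 0.96, 0.28, -70.66], [0.0, 0.0, 0.0, 1.0]]
```

View pics/w1.png

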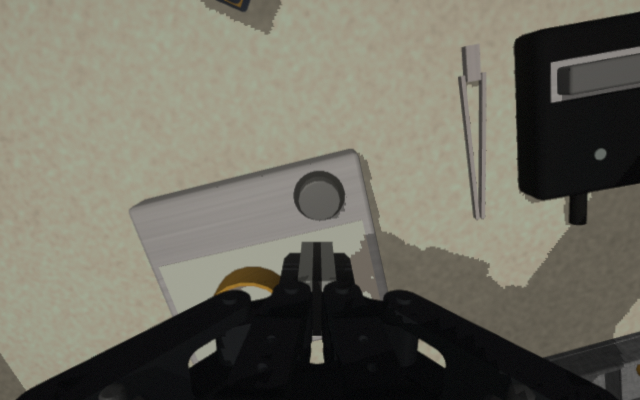

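The wrist picture shows the round key at (320,198), the cuff well clear of the tips, and the bar at about (610,75). I'll measure the key from here.

Run:
```python
from h import *
f=pickle.load(open('wrist.pkl','rb')); print(onplane(f,320,200,42).round(1),depthpt(f,320,200).round(1),depthpt(f,250,205).round(1))
```

```text
[ 542.  -211.3   42. ] [ 541.8 -211.2   42.9] [ 533.5 -263.    30.3]
```

Both views agree: top face at about (542,-213,42), so contact comes at TCP z of about 59. I'll descend to z=64 and then push slowly.

Request:
{"api": "arm_command", "payload": {
  "commands": [
    [0,0.002,-0.03,0,0,0],
    [0,0.002,-0.06,0,0,0],
    [0,0.002,-0.08,0,0,0],
    [0,0.002,-0.086,0,0,0],
    [0,0.002,-0.086,0,0,0]
  ]
}}

```text
time: 3.28
position: [541.4, -213.2, 62.9]
eef_rot: [0.107, 0.699, -0.107, 0.699]
ft_force: [-0.5, -0.6, 0.1]
gripper_width: -0.4
```

Request:
{"api": "arm_command", "payload": {
  "commands": [
    [0,0,-0.002,0,0,0],
    [0,0,-0.004,0,0,0],
    [0,0,-0.006,0,0,0],
    [0,0,-0.008,0,0,0],
    [0,0,-0.01,0,0,0]
  ]
}}

```text
time: 3.9
position: [541.5, -213.1, 52.5]
eef_rot: [0.107, 0.699, -0.107, 0.699]
ft_force: [0.6, -0.1, 4.3]
gripper_width: -0.2
```

Request:
{"api": "arm_command", "payload": {
  "commands": [
    [0,0,-0.001,0,0,0],
    [0,0,-0.002,0,0,0],
    [0,0,-0.003,0,0,0],
    [0,0,-0.004,0,0,0],
    [0,0,-0.004,0,0,0]
  ]
}}

```text
time: 4.53
position: [541.5, -213.1, 48.7]
eef_rot: [0.107, 0.699, -0.107, 0.699]
ft_force: [1.3, -0.0, 8.2]
gripper_width: 0.1
```

A force of 8.2 N is above the latching force and means the key is at the end of its travel. I'll lift and check it.

Request:
{"api": "arm_command", "payload": {
  "commands": [
    [0,0,0.01,0,0,0],
    [0,0,0.04,0,0,0],
    [0,0,0.1,0,0,0],
    [0,0,0.1,0,0,0],
    [0,0,0.1,0,0,0]
  ]
}}

```text
time: 5.15
position: [540.4, -212.6, 147.9]
eef_rot: [0.108, 0.699, -0.107, 0.699]
ft_force: [0.4, -0.0, -0.4]
gripper_width: -0.1
```

Run:
```python
from h import *
f=grab('wrist'); print(f['state']['position'],f['state']['ft_force'])
Z=[depthpt(f,u,v) for u in range(310,331,5) for v in range(190,216,5)]; print(np.median(Z,0).round(1))
cv2.imwrite('pics/w2.png',f['pixels'][:,:,::-1])
```

```text
[ 540.42057331 -212.57342038  147.92714623] [ 0.40480638 -0.0059785  -0.4050381 ]
[ 543.1 -209.3   36.4]
```

View pics/w2.png

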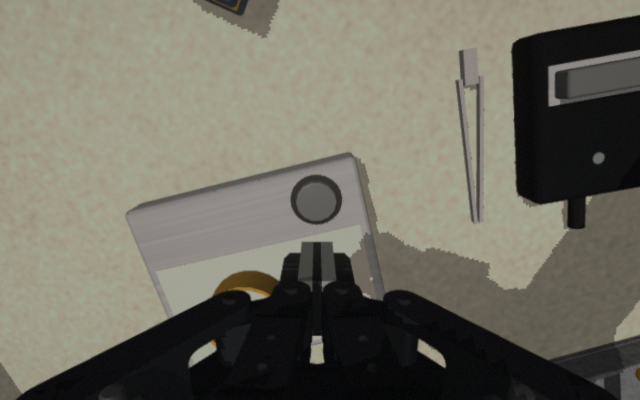

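The round key at (316,200) has gone from about 43 to 36 mm, so it is latched down. The cuff and tweezers have not moved. Next is the oblong key, near (452,237).

Request:
{"api": "arm_command", "payload": {
  "commands": [
    [-0.01,0.05,0,0,0,0],
    [-0.02,0.1,0,0,0,0],
    [-0.03,0.15,0,0,0,0],
    [-0.04,0.2,0,0,0,0],
    [-0.05,0.25,0,0,0,0]
  ]
}}

```text
time: 5.82
position: [489.4, 38.5, 147.1]
eef_rot: [0.107, 0.7, -0.108, 0.698]
ft_force: [0.1, 1.3, -0.5]
gripper_width: -0.2
```

Request:
{"api": "arm_command", "payload": {
  "commands": [
    [-0.009,0.05,0,0,0,0],
    [-0.018,0.1,0,0,0,0],
    [-0.027,0.15,0,0,0,0],
    [-0.039,0.2,0,0,0,0.15],
    [-0.039,0.2,0,0,0,0.2]
  ]
}}

```text
time: 6.45
position: [449.4, 240.8, 146.6]
eef_rot: [0.033, 0.707, -0.034, 0.705]
ft_force: [0.3, -0.4, -1.1]
gripper_width: 0.1
```

Request:
{"api": "arm_command", "payload": {
  "commands": [
    [0,0,0,0,0,0],
    [0,0,0,0,0,0],
    [0,0,0,0,0,0],
    [0,0,0,0,0,0],
    [0,0,0,0,0,0]
  ]
}}

```text
time: 7.08
position: [452.1, 236.8, 148.3]
eef_rot: [0.037, 0.706, -0.037, 0.706]
ft_force: [-0.3, 0.9, 0.1]
gripper_width: 0.0
```

Run:
```python
from h import *
f=grab('wrist'); print(f['state']['position'],f['state']['ft_force'],f['state']['joints'].round(2))
cv2.imwrite('pics/w3.png',f['pixels'][:,:,::-1])
T=np.linalg.inv(pose(f)); K=f['camera_matrix']
for p in((452,237,54),(459,310,54)):
    q=T@np.array([*p,1]); print(K[0,2]+K[0,0]*q[0]/q[2],K[1,2]+K[1,1]*q[1]/q[2])
```

```text
[452.12238372 236.84189965 148.34234732] [-0.34231019  0.90660976  0.08520275] [-0.98  0.13  0.45  1.94 -0.06  1.08  0.96]
314.76287527649055 206.89604846435904
424.6716756509988 205.92368487431227
```

View pics/w3.png

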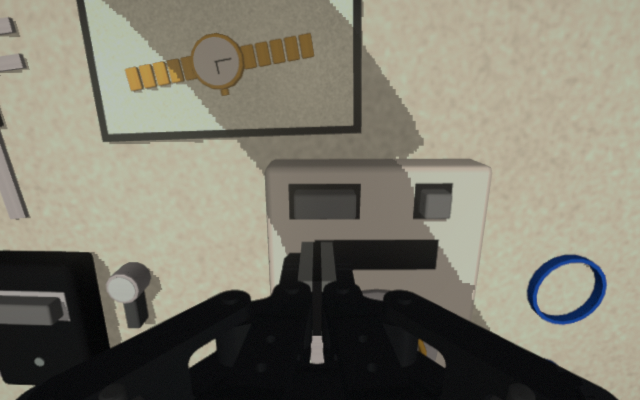

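The oblong key's face is at about (325,203), and the square key's is at (434,202).

Run:
```python
from h import *
f=pickle.load(open('wrist.pkl','rb'))
for u,v in((325,203),(434,202),(385,205)): print(onplane(f,u,v,54).round(1),depthpt(f,u,v).round(1))
```

```text
[450.  244.1  54. ] [450.  244.1  54. ]
[456.9 316.5  54. ] [456.4 316.   55.5]
[455.6 283.8  54. ] [459.8 286.   41.2]
```

The key centre is about (451,241,54) and the square key is over 70 mm away. Contact comes at TCP z of about 71.

Request:
{"api": "arm_command", "payload": {
  "commands": [
    [-0.001,0.004,-0.03,0,0,0],
    [-0.001,0.004,-0.055,0,0,0],
    [-0.001,0.004,-0.07,0,0,0],
    [-0.001,0.004,-0.073,0,0,0],
    [-0.001,0.004,-0.073,0,0,0]
  ]
}}

```text
time: 7.75
position: [451.4, 241.1, 75.8]
eef_rot: [0.037, 0.706, -0.037, 0.706]
ft_force: [-0.4, 0.1, 0.0]
gripper_width: 0.1
```

Request:
{"api": "arm_command", "payload": {
  "commands": [
    [0,0,-0.002,0,0,0],
    [0,0,-0.004,0,0,0],
    [0,0,-0.006,0,0,0],
    [0,0,-0.008,0,0,0],
    [0,0,-0.01,0,0,0]
  ]
}}

```text
time: 8.38
position: [451.3, 241.2, 65.4]
eef_rot: [0.037, 0.706, -0.037, 0.706]
ft_force: [-0.7, -0.3, 3.5]
gripper_width: -0.1
```

Request:
{"api": "arm_command", "payload": {
  "commands": [
    [0,0,-0.001,0,0,0],
    [0,0,-0.002,0,0,0],
    [0,0,-0.003,0,0,0],
    [0,0,-0.004,0,0,0],
    [0,0,-0.004,0,0,0]
  ]
}}

```text
time: 9.0
position: [451.3, 241.2, 61.5]
eef_rot: [0.037, 0.706, -0.037, 0.706]
ft_force: [0.1, 0.0, 5.6]
gripper_width: -0.1
```

Request:
{"api": "arm_command", "payload": {
  "commands": [
    [0,0,-0.001,0,0,0],
    [0,0,-0.001,0,0,0],
    [0,0,0.01,0,0,0],
    [0,0,0.05,0,0,0],
    [0,0,0.087,0,0,0]
  ]
}}

```text
time: 9.62
position: [450.5, 240.4, 149.2]
eef_rot: [0.037, 0.706, -0.038, 0.706]
ft_force: [-0.3, -0.3, -0.3]
gripper_width: 0.2
```

Request:
{"api": "arm_command", "payload": {
  "commands": [
    [0,0,0,0,0,0],
    [0,0,0,0,0,0],
    [0,0,0,0,0,0],
    [0,0,0,0,0,0],
    [0,0,0,0,0,0]
  ]
}}

```text
time: 10.25
position: [450.9, 240.8, 147.9]
eef_rot: [0.037, 0.706, -0.037, 0.706]
ft_force: [0.1, 0.9, -0.2]
gripper_width: -0.1
```

Run:
```python
from h import *
f=grab('wrist'); print(f['state']['position'],f['state']['ft_force'])
for u,v in((315,203),(325,203),(330,205),(434,202)): print(depthpt(f,u,v).round(1))
```

```text
[450.88581459 240.83620199 147.85096521] [ 0.14838653  0.91222424 -0.21365156]
[449.6 241.2  48.4]
[450.4 247.9  47.8]
[452.  251.2  48.5]
[455.  319.8  55.3]
```

The oblong key dropped from 54 to 48 mm, and the square key is unchanged at 55. On to the bar key, near (517,-9).

Request:
{"api": "arm_command", "payload": {
  "commands": [
    [0.014,-0.052,0,0,0,0],
    [0.028,-0.104,0,0,0,0],
    [0.042,-0.156,0,0,0,0],
    [0.056,-0.208,0,0,0,0],
    [0.066,-0.25,0,0,0,0]
  ]
}}

```text
time: 10.92
position: [517.4, -11.3, 148.5]
eef_rot: [0.037, 0.706, -0.037, 0.706]
ft_force: [1.0, 0.9, -0.4]
gripper_width: -0.3
```

Request:
{"api": "arm_command", "payload": {
  "commands": [
    [0,0,0,0,0,0],
    [0,0,0,0,0,0],
    [0,0,0,0,0,0],
    [0,0,0,0,0,0],
    [0,0,0,0,0,0]
  ]
}}

```text
time: 11.55
position: [517.0, -8.4, 148.3]
eef_rot: [0.037, 0.706, -0.037, 0.706]
ft_force: [-0.7, -1.0, -0.0]
gripper_width: -0.1
```

Run:
```python
from h import *
f=grab('wrist'); print(f['state']['position'],f['state']['ft_force'])
cv2.imwrite('pics/w4.png',f['pixels'][:,:,::-1])
for u in(280,320,360): print(u,[depthpt(f,u,v).round(1).tolist() for v in(190,200,210)])
```

```text
[517.038583    -8.38000651 148.31525216] [-0.66937921 -1.04885307 -0.00451902]
280 [[504.3, -30.5, 48.6], [510.9, -31.2, 50.1], [518.1, -32.2, 49.5]]
320 [[507.5, -3.7, 46.9], [513.9, -4.4, 49.1], [520.8, -5.1, 49.8]]
360 [[511.0, 23.6, 44.5], [516.8, 22.7, 48.9], [523.7, 22.1, 49.5]]
```

View pics/w4.png

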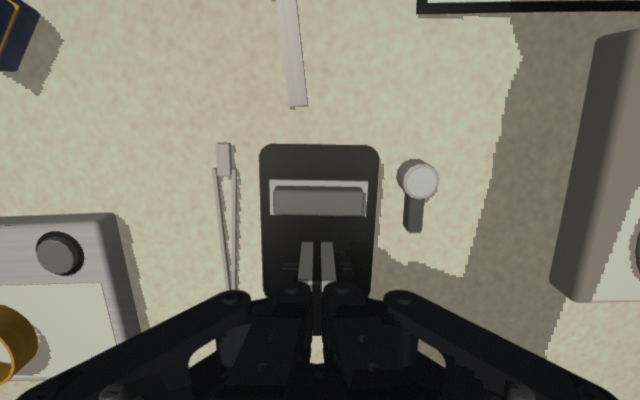

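The bar's face centre is at (320,203), or about (516,-5,48), directly under the tips. Contact comes at TCP z of about 65. The loupe and tweezers are clear on either side.

Request:
{"api": "arm_command", "payload": {
  "commands": [
    [0,0.002,-0.03,0,0,0],
    [0,0.002,-0.06,0,0,0],
    [0,0.002,-0.075,0,0,0],
    [0,0.002,-0.079,0,0,0],
    [0,0.002,-0.079,0,0,0]
  ]
}}

```text
time: 12.22
position: [517.5, -7.1, 69.9]
eef_rot: [0.037, 0.706, -0.037, 0.706]
ft_force: [0.5, -0.6, -0.6]
gripper_width: -0.0
```

Request:
{"api": "arm_command", "payload": {
  "commands": [
    [0,0,-0.002,0,0,0],
    [0,0,-0.004,0,0,0],
    [0,0,-0.006,0,0,0],
    [0,0,-0.008,0,0,0],
    [0,0,-0.01,0,0,0]
  ]
}}

```text
time: 12.85
position: [517.4, -6.9, 59.4]
eef_rot: [0.037, 0.706, -0.037, 0.706]
ft_force: [-0.3, -0.1, 3.9]
gripper_width: 0.1
```

Request:
{"api": "arm_command", "payload": {
  "commands": [
    [0,0,-0.001,0,0,0],
    [0,0,-0.002,0,0,0],
    [0,0,-0.003,0,0,0],
    [0,0,-0.004,0,0,0],
    [0,0,-0.0045,0,0,0]
  ]
}}

```text
time: 13.48
position: [517.4, -6.9, 55.0]
eef_rot: [0.037, 0.706, -0.037, 0.706]
ft_force: [0.4, 0.1, 6.7]
gripper_width: -0.1
```

Request:
{"api": "arm_command", "payload": {
  "commands": [
    [0,0,0,0,0,0],
    [0,0,0.01,0,0,0],
    [0,0,0.04,0,0,0],
    [0,0,0.0935,0,0,0],
    [0,0,0.0935,0,0,0]
  ]
}}

```text
time: 14.1
position: [518.8, -7.3, 151.9]
eef_rot: [0.038, 0.704, -0.037, 0.708]
ft_force: [-0.1, 0.1, -1.4]
gripper_width: -0.4
```

Request:
{"api": "arm_command", "payload": {
  "commands": [
    [0,0,0,0,0,0],
    [0,0,0,0,0,0],
    [0,0,0,0,0,0],
    [0,0,0,0,0,0],
    [0,0,0,0,0,0]
  ]
}}

```text
time: 14.72
position: [517.0, -7.0, 148.1]
eef_rot: [0.037, 0.706, -0.037, 0.706]
ft_force: [0.1, -0.1, 0.1]
gripper_width: 0.1
```

Run:
```python
from h import *
f=grab('wrist'); print(f['state']['time'],f['state']['position'],f['state']['ft_force'])
for u in(290,320,350): print(u,[depthpt(f,u,v).round(1).tolist() for v in(200,205)])
print('light',depthpt(f,62,257).round(1))
g=grab('scene'); a=cv2.imread('pics/scene_0.00.png')
b=cv2.imread('pics/scene_%.2f.png'%g['state']['time'])
cv2.imwrite('pics/cmp.png',np.vstack([a[140:300,120:500],b[140:300,120:500]]))
```

```text
14.725 [516.97701073  -7.02328769 148.0939612 ] [ 0.09836523 -0.13343611  0.07331421]
290 [[513.7, -24.0, 42.0], [517.1, -24.4, 42.6]]
320 [[515.6, -3.2, 43.0], [519.7, -3.6, 41.3]]
350 [[518.0, 17.7, 42.3], [521.9, 17.4, 41.5]]
light [ 542.4 -204.4   36. ]
```

View pics/cmp.png

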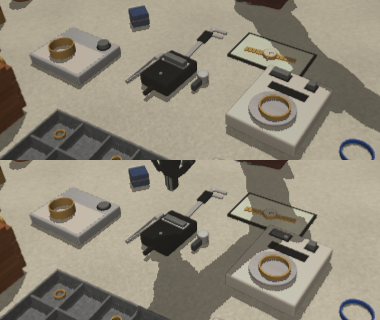

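The bar key is down, from about 49 to 42 mm, and the light key is still at 36. Before/after crops show every loose piece in its original place, and the arm is clear. Handing in.

```bash
python3 -c "
from station import job; print(job.finish_job())"
```

```text
the job is handed in; nothing more can be done
None
```

I pressed the light pad's round key, then the scale's oblong key, then the camera release's bar key, each with the closed fingertips, and handed the job in at about 15 s. `finish_job` gives no verdict, so the result below rests on my own checks.

| Key | Peak force read | Top height before → after |
|---|---|---|
| Round (light) | 8.2 N | 43 → 36 mm |
| Oblong (hold) | 5.6 N | 54 → 48 mm |
| Bar (shot) | 6.7 N | 49 → 42 mm |

- **Oblong key:** I pushed it about 1 mm further after the 5.6 N reading, and the force there was not read.
- **Square key:** it stayed up, reading 55.5 mm before and 55.3 mm after.
- **Loose pieces:** scene pictures from before and after, compared by eye, show the bangle and the others in the same places. I did not measure their positions.
- **Arm:** it was left hovering clear of everything, with the force reading near zero.
- **Disagreement between views:** the top and wrist cameras differed by about 3 to 7 mm sideways on the key positions. I aimed between the two for the round and oblong keys and within 2 mm of the wrist reading for the bar, all well within the key faces.

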